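Set sprung tweezers on the gap gauge

TASK

Take the sprung tweezers from their blue rest and carry them, still more than half open, to the small gauge block, so that the orange tips are just above its white face, pointing along the black lines. There squeeze them gently until each orange tip stands over its own black line, and finish while holding them there: gap steady, off the block, off the rest. Never press the tweezers on the gauge block or squeeze the tips far past the lines, and leave the other things on the worktop where they are.

Things in the scene. Friction and masses are not known exactly. Their poses are not given: they have to be found in the camera images.
- tweezers_grip (a point): Centre of the sprung tweezers, half-way between their two black ribbed grip plates and half-way up. x runs along the tweezers to the tips, y across (the arms open along y), z up. Plates: 44 mm long in x (-22 to +22), 14 mm high, 48 mm over their near-parallel outer faces when free. Heel block at x = -113 to -89 mm, tip ends at +77 mm.
- tweezers: The tweezers: two steel strip arms on a heel block, 190 mm long, 14 mm high, about 70 g, balanced at the grip point, lying flat 35 mm above the worktop. Origin 7 mm below the grip point, same axes. Each arm is sprung, hinged at x = -105 mm. Squeezing the plates by 1 mm in all closes the tips by 1.71 mm and adds 0.77 N on each finger: 0 N when free, 11.7 N at 32.8 mm over the plates, when the tips fit the lines.
- tip_left (a point): Middle of the orange tip on the tweezers' +y side (4 mm wide, 8 mm high; the point is 4 mm above the tweezers' underside and 2 mm before the tip's end). 75 mm ahead of the grip point and, when free, 22 mm to its +y side.
- tip_right (a point): The same point in the orange tip on the -y side. The two tip points are 44 mm apart when free and 18 mm apart when over the lines; the tips would touch at 4 mm.
- rest: Fixed rest: grey base plate 176 x 60 x 8 mm and two blue ledges, tops 35 mm above the worktop. Origin on the worktop below the parked grip point (within 4 mm), x towards the tips. Heel ledge x = -93 to -59 mm, 30 mm wide; tip ledge x = 44 to 62 mm, 60 mm wide; between them room for fingers down to the base plate.
- gauge: Fixed aluminium gauge block; origin on the worktop under its centre, axes as the mark. Foot flange 56 x 66 mm, 8 mm high; block above it 36 x 46 mm, 45 mm high.
- gauge_mark (a point): Middle of the white top face (34 x 44 mm) of the gauge block, 45 mm above the worktop. Two black lines, 30 mm long, 3 mm wide, run along x at y = +9 and -9 mm, a green band between them. x is level and points away from the robot and to its right.
- ring_gauge: Steel ring with a knurled rim, 51 mm across and 16 mm high, a loose bystander; origin under its centre.
- spare_knob: Blue star knob with a steel stud, 40 mm across and 41 mm high, a loose bystander; origin under its centre.
- spare_lens: Black camera lens, 37 mm across and 47 mm high, a loose bystander; origin under its centre.

How it is judged:
On the way, in this order (a step that is already met when the one before it is completed fails the run):
1. the tweezers are lifted clear of the rest (height (world z) of tweezers_grip above 0.055 m and contact force between tweezers and rest below 0.05 N), for 0.2 s.
2. the tips, still more than half open, are just above the gauge block's face (distance between tip_left and tip_right above 0.024 m and horizontal distance between each of tip_left, tip_right and gauge_mark below 0.03 m and z of each of tip_left, tip_right in the frame of gauge_mark below 0.025 m), for 0.2 s.
At the end, for the whole second after the job is handed in: Tweezers held still in the fingers, off block and rest, aligned with the lines within 20 deg; tip points 14.5 to 21.5 mm apart, each within 4 mm sideways of its own line and 16 mm lengthways of the lines' middle, 4 to 25 mm above the white face (distance between tip_left and tip_right between 0.0145 and 0.0215 m and x of tip_left in the frame of gauge_mark between -0.016 and 0.016 m and x of tip_right in the frame of gauge_mark between -0.016 and 0.016 m and z of tip_left in the frame of gauge_mark between 0.004 and 0.025 m and z of tip_right in the frame of gauge_mark between 0.004 and 0.025 m and ((y of tip_left in the frame of gauge_mark between 0.005 and 0.013 m and y of tip_right in the frame of gauge_mark between -0.013 and -0.005 m) or (y of tip_right in the frame of gauge_mark between 0.005 and 0.013 m and y of tip_left in the frame of gauge_mark between -0.013 and -0.005 m)) and angle between the x axis of tweezers_grip and the x axis of gauge_mark, either way round below 0.35 rad and contact force between tweezers and gauge below 0.05 N and contact force between tweezers and rest below 0.05 N and contact force between tweezers and the fingers above 2 N and linear speed of tweezers below 0.02 m/s); the arm keeps its last pose, push and grip.
It fails at once if the tips are squeezed far past the lines (tip points less than 11 mm apart) (distance between tip_left and tip_right below 0.011 m).
It fails at once if the tweezers are pressed on the gauge block (contact force between tweezers and gauge above 2 N).
It fails at once if the ring is disturbed (distance of ring_gauge from where it was at the start of the episode above 0.02 m).
It fails at once if the knob is disturbed (distance of spare_knob from where it was at the start of the episode above 0.02 m).
It fails at once if the lens is disturbed (distance of spare_lens from where it was at the start of the episode above 0.02 m).
It also fails if it takes over 42 s, if anything falls off the work surface, if the arm or the gripper's body presses on something with over 40 N, if the wrist force passes 120 N, or if a joint passes its speed limit or range.

ROBOT

A 7-joint arm with a two-finger parallel gripper is mounted at the origin on a cart in front of the work surface, level with it; the furniture and walls round the work are solid. World frame = base frame: x ahead of the robot, y to its left, z up, the work surface at z = 0. Lengths are in m, angles in rad, forces in N, time in s.
With the tool pointing down it reaches from about 0.425 to 0.95 m from the base axis. Payload 4.7 kg.
Tool frame: the origin (TCP) lies at the centre of the arm's flange, where the gripper is bolted on; the fingertips stand ahead of it and the grasp point (between the pads) lies 155 mm ahead of it (bot.tips_ahead is the z of the fingertips in the tool frame, in m); z points along the fingers, y is the line along which they close (so a half turn about z gives the same grasp; the last joint's range is limited). The gripper opens to 85 mm and grips with 20 to 120 N. Pads are 22 mm wide; open, the fingers measure 114 mm over their backs; the gripper's body (76 mm by 85 mm) begins 54 mm behind the grasp point. The pads swing forward as they close: fully open they stand 13 mm farther back than shut.
Start: joints at [-1.153, 0.469, -0.049, 1.532, 0.024, 1.141, -0.082], TCP at [0.292, 0.609, 0.405] pointing down, gripper open.
Joint ranges: [-2.59, 2.59], [-0.33, 1.99], [-1.39, 1.29], [0.1, 2.45], [-1.04, 4.18], [0.21, 1.99], [-2.66, 2.66]. Speed limits (rad/s): [2.57, 2.57, 3.14, 3.14, 3.14, 3.14, 3.14].

INTERFACE

Orientations are given as a 3x3 rotation matrix whose columns are the frame's x, y, z axes.
In Python, from workcell import bot gives the robot as it stands. The module is installed in compiled form; this text tells all that it offers.
- The arm moves only by the tool arm_command, never from a script. Its argument "commands" is a list of rows, each a list of 5 numbers: the shift along the tool's x, y, z scaled (see below), then the turn about the tool's z scaled (see below), then the closure, from -1 (fully open) to 1 (shut). A call has exactly 5 rows; each row is the pose to reach, as a shift and turn from the pose commanded when the call began, along the tool's axes at that moment; what a row does not reach only later rows make up. The controller multiplies each number of a shift by 10 cm and each number of a turn by 60 degrees. A row lasts 1/8 s, in which the tool goes at most 62.5 mm and 10.7 degrees, less where a joint would pass 70% of its speed; a pose out of reach is approached as far as the arm can. A call with a number of a shift or a turn outside -1 to 1 is refused whole. A call with a gripper value outside its range is refused whole. The fingers move at their own pace and stop on an object; the grip force is fixed at half the most. Time passes only in rows, so rows that repeat a pose let the fingers close, or fill a call up. It gives the time, the measured TCP pose, the force, the opening and the grip force at its end, in the units of the state.
- bot.get_obs(): the state, without advancing time (a new reading comes with each control period).
- bot.snapshot(name): name is "scene" or "top" or "wrist"; returns the picture (420x560x3 uint8, blue, green, red); there is no depth.
- bot.camera_params(name): a dict with "K" (3x3 intrinsics, pixels), "dist_coeffs" ([k1, k2, p1, p2, k3] as OpenCV has them; the pictures are not rectified), "R" (3x3) and "t" (3): a world point X has camera coordinates R X + t. Camera axes: x right, y down, z forward; pixel columns grow to the right and rows downward; lengths in m; the calibration is good to about 2 mm. A picture is of the moment at which its call begins: read the wrist's pose just before it. camera_params takes no time and is no camera call; for the wrist camera it gives the pose at the moment of the call.
- bot.job_done(): hands the job in; it is judged then, once.
The state is a dict: "time_s": time; "joint_positions": joint angles; "dq": joint speeds; "joint_efforts": joint torques, N m; "ee_pos": TCP position; "orientation": TCP orientation; "wrist_force": force on the tool from outside, world axes, zero at the start; "wrist_torque": the same for the moment, N m; "finger_gap": finger opening in m; "gripper_force": force on a finger pad.
Only numpy, scipy, OpenCV 4.12 (cv2) and the standard library are available. Lean on these libraries where they do the work, as an engineer would, in place of code of your own. Each camera call takes 0.05 s, during which the arm holds its last target. There are 200 camera calls.

## Working session

There is one attempt and no reset: what is moved stays moved. The work goes in short steps, Python scripts to look and compute and a tool call to move; the robot and the scene stay as the last step left them, time stands still between calls to the robot, and variables do not carry over. Pictures are saved under pics/ and viewed, at most 10 in all, crops included, and the job is handed in when it is done.

Besides the shell and the picture viewer there is one more tool, called after ">>>" as name(argument=value, ...), one argument or row to a line, values as JSON. arm_command: Moves the arm, as the interface text tells. Its arguments: {"type":"object","properties":{"commands":{"type":"array","items":{"type":"array","items":{"type":"number","minimum":-1,"maximum":1}}}},"required":["commands"]}

```bash
mkdir -p pics
python3 - <<'E'
from workcell import bot
import cv2,numpy as np
o=bot.get_obs();print(o['time_s'],o['ee_pos'],np.round(o['orientation'],3),o['finger_gap'],bot.tips_ahead)
for n in ("scene","top","wrist"):
    p=bot.camera_params(n);im=bot.snapshot(n);cv2.imwrite(f"pics/{n}0.png",im);np.savez(f"pics/{n}0.npz",**{k:np.array(v) for k,v in p.items()})
    print(n,np.round(-np.array(p['R']).T@p['t'],3),np.round(p['R'],2).tolist(),p['K'][0][0])
a=cv2.imread("pics/top0.png");b=cv2.imread("pics/scene0.png");
cv2.imwrite("pics/both.png",cv2.resize(np.hstack([a,b]),(800,300)))
E
```

```text
0.0 [0.2914936  0.60853726 0.40364799] [[-0.902  0.432 -0.001]
 [ 0.432  0.902 -0.002]
 [-0.    -0.002 -1.   ]] 0.08551781587197427 0.1734
scene [0.885 0.69  0.692] [[-0.88, 0.47, -0.01], [0.31, 0.55, -0.77], [-0.36, -0.68, -0.64]] 427.8486915319258
top [0.318 0.014 1.054] [[0.05, -1.0, -0.0], [-0.98, -0.05, -0.2], [0.2, 0.01, -0.98]] 536.1449812468383
wrist [0.225 0.639 0.373] [[0.43, 0.9, -0.0], [0.86, -0.41, 0.29], [0.26, -0.13, -0.96]] 298.68934293256547
```

View pics/top0.png

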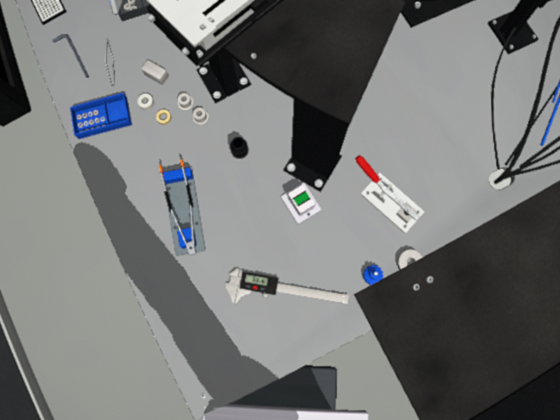

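View pics/scene0.png

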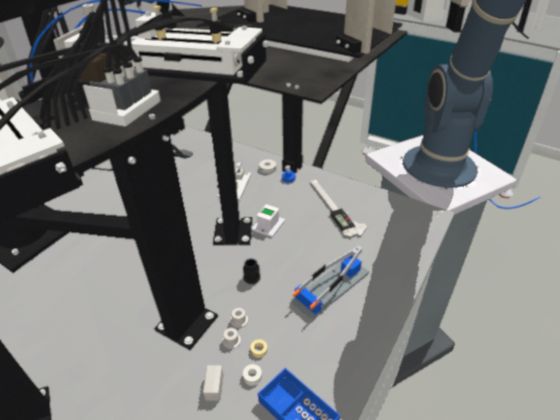

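The top view shows the tweezers on the rest around (180,205), with their tips at (161,160) and (182,155) and the heel at (187,240). The gauge is at (302,200), right next to a post foot. The scene view shows the gauge at (268,214) and the tips at (297,291) and (313,306). I'll crop both to get finer pixels.

```bash
cat > h.py <<'E'
import cv2,numpy as np
def load(n,i=0):
    return cv2.imread(f"pics/{n}{i}.png"),dict(np.load(f"pics/{n}{i}.npz"))
def ray(p,uv):
    q=cv2.undistortPoints(np.array([[uv]],float),p['K'],p['dist_coeffs'])[0,0]
    d=p['R'].T@np.array([q[0],q[1],1]);return -p['R'].T@p['t'].ravel(),d/np.linalg.norm(d)
def plane(p,uv,z):
    c,d=ray(p,uv);return c+d*(z-c[2])/d[2]
def tri(p1,u1,p2,u2):
    c1,d1=ray(p1,u1);c2,d2=ray(p2,u2)
    s=np.linalg.lstsq(np.c_[d1,-d2],c2-c1,rcond=None)[0]
    a,b=c1+s[0]*d1,c2+s[1]*d2;return (a+b)/2,np.linalg.norm(a-b)
def blobs(im,lo,hi,amin=8):
    m=cv2.inRange(cv2.cvtColor(im,cv2.COLOR_BGR2HSV),lo,hi)
    n,l,s,c=cv2.connectedComponentsWithStats(m)
    return [(c[i].round(1).tolist(),int(s[i,4])) for i in range(1,n) if s[i,4]>=amin]
E
python3 - <<'E'
from h import *
C={'top':[(140,145,70,115),(270,170,70,60)],'scene':[(285,240,90,80),(240,195,60,50)]}
rows=[]
for n in C:
    im,p=load(n)
    print(n,'green',blobs(im,(45,120,60),(75,255,255)),'orange',blobs(im,(3,140,120),(18,255,255),2),'blue',blobs(im,(100,150,80),(125,255,255),20))
    for x,y,w,h in C[n]: rows.append(cv2.resize(im[y:y+h,x:x+w],(400,300) if 1 else 0,interpolation=cv2.INTER_CUBIC))
cv2.imwrite("pics/c.png",np.vstack([np.hstack(rows[:2]),np.hstack(rows[2:])]))
E
```

```text
top green [([301.2, 198.0], 108)] orange [([181.7, 162.8], 19), ([160.5, 168.5], 18)] blue [([556.1, 91.0], 41), ([102.1, 114.6], 1591), ([550.4, 120.9], 124), ([188.3, 173.1], 70), ([173.2, 175.9], 225), ([186.9, 233.5], 92), ([180.7, 240.4], 71), ([372.3, 274.2], 265)]
scene green [([267.4, 211.3], 35)] orange [([296.0, 292.4], 21), ([313.4, 304.6], 20)] blue [([158.9, 0.4], 39), ([43.9, 33.2], 172), ([81.8, 21.0], 21), ([30.9, 76.3], 28), ([475.3, 141.1], 84), ([288.4, 176.0], 115), ([345.5, 261.9], 56), ([353.9, 267.9], 139), ([305.9, 297.4], 211), ([316.7, 308.5], 54), ([290.7, 398.3], 2016)]
```

View pics/c.png

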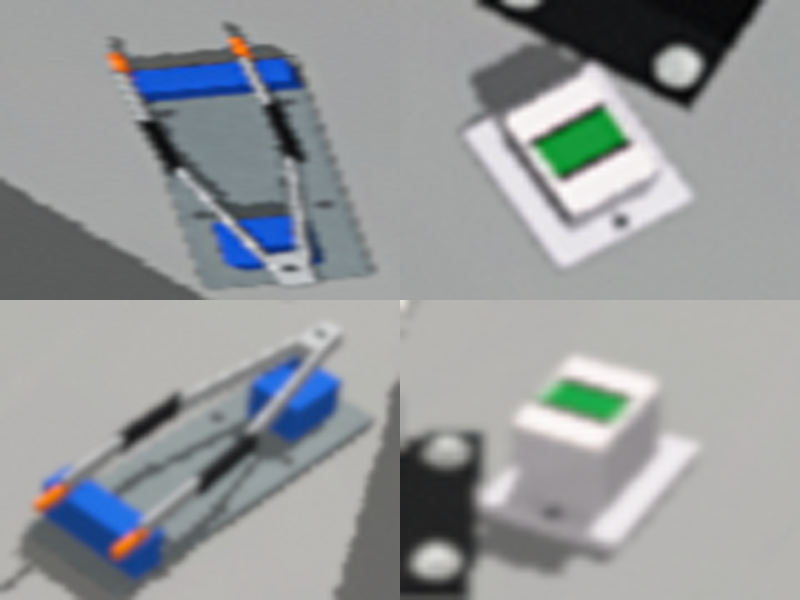

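The crops show both orange tips on the tip ledge, the heel end at about (191,248) in the top view, and the gauge with its lines running up and to the right (towards +x, -y). Next I'll triangulate these.

Run:
```python
from h import *
it,t=load('top');isc,s=load('scene')
f=lambda n,a,b:print(n,*[np.round(v,4) for v in tri(t,a,s,b)])
f('green',(301.2,198),(267.4,211.3))
# scene: nearer robot = upper right; left(+y) tip is lower
f('tipL',(160.5,168.5),(313.4,304.6)); f('tipR',(181.7,162.8),(296,292.4))
f('tipL/swap',(160.5,168.5),(296,292.4))
hs=(285+320/400*90,240+(335-300)/300*80); f('heel hole',(190.8,247.7),hs)
for z in (.04,):
    print([plane(t,u,z).round(4) for u in((160.5,168.5),(181.7,162.8),(190.8,247.7))])
# green band long axis in top & scene at z=.045
for n,im,p in(('t',it,t),('s',isc,s)):
    m=cv2.inRange(cv2.cvtColor(im,cv2.COLOR_BGR2HSV),(45,120,60),(75,255,255))
    pts=cv2.findNonZero(m)[:,0].astype(float)
    P=np.array([plane(p,u,.045)[:2] for u in pts],np.float32)
    r=cv2.minAreaRect(P*1000);w=cv2.boxPoints(r)/1000
    print(n,P.mean(0),r[1],[np.degrees(np.arctan2(*(w[(i+1)%4]-w[i])[::-1])).round(1) for i in range(2)],[np.linalg.norm(w[(i+1)%4]-w[i]).round(4) for i in range(2)])
f('lens',(238,145),(252,268));
```

```text
green [ 0.5543 -0.0115  0.0436] 0.0001
tipL [0.6011 0.2703 0.039 ] 0.0015
tipR [0.6149 0.2286 0.0388] 0.0012
tipL/swap [0.61   0.2549 0.06  ] 0.0341
heel hole [0.4459 0.1949 0.0444] 0.0014
[array([0.6015, 0.2696, 0.04  ]), array([0.6151, 0.228 , 0.04  ]), array([0.447 , 0.1952, 0.04  ])]
t [ 0.5540033  -0.01156643] (15.490058898925781, 26.104707717895508) [np.float32(-55.6), np.float32(34.4)] [np.float32(0.0261), np.float32(0.0155)]
s [ 0.5548453  -0.01016471] (11.765478134155273, 22.546504974365234) [np.float32(-56.4), np.float32(33.6)] [np.float32(0.0225), np.float32(0.0118)]
lens [0.6595 0.1204 0.0291] 0.0028
```

Run:
```python
from h import *
it,t=load('top');isc,s=load('scene')
foot=plane(t,(318,178),0.0);print('foot corner near',foot.round(3), plane(t,(290,168),0).round(3))
for z in (.1,.2,.3,.4,.5):
    X=np.array([[foot[0]+.04,foot[1],z]]);print(z,'post in scene',cv2.projectPoints(X,cv2.Rodrigues(s['R'])[0],s['t'],s['K'],s['dist_coeffs'])[0].ravel().round(), 'plate corner',plane(t,(352,127),z)[:2].round(3),plane(t,(240,50),z)[:2].round(3),'right plate',plane(t,(355,292),z)[:2].round(3))
```

```text
foot corner near [ 0.608 -0.045  0.   ] [0.626 0.013 0.   ]
0.1 post in scene [223. 197.] plate corner [ 0.684 -0.101] [0.836 0.123] right plate [ 0.375 -0.113]
0.2 post in scene [218. 160.] plate corner [ 0.646 -0.089] [0.781 0.112] right plate [ 0.369 -0.1  ]
0.3 post in scene [213. 117.] plate corner [ 0.607 -0.077] [0.727 0.1  ] right plate [ 0.363 -0.086]
0.4 post in scene [207.  68.] plate corner [ 0.569 -0.065] [0.673 0.089] right plate [ 0.357 -0.073]
0.5 post in scene [200.  12.] plate corner [ 0.531 -0.053] [0.619 0.077] right plate [ 0.351 -0.06 ]
```

>>> arm_command(
  commands=[
    [-0.25,-0.15,0.09,0,-1],
    [-0.5,-0.3,0.18,0,-1],
    [-0.75,-0.45,0.27,0,-1],
    [-0.97,-0.6,0.36,0,-1],
    [-0.97,-0.6,0.36,0,-1],
  ],
)

```text
time_s: 0.78
ee_pos: [0.3548, 0.5106, 0.3678]
orientation: [[-0.9, 0.436, -0.0], [0.436, 0.9, -0.003], [-0.001, -0.003, -1.0]]
wrist_force: [0.5, 0.2, 0.6]
finger_gap: 0.0854
gripper_force: 0.0
```

>>> arm_command(
  commands=[
    [-0.35,-0.2,0.12,0,-1],
    [-0.7,-0.4,0.25,0,-1],
    [-0.98,-0.6,0.36,0,-1],
    [-0.98,-0.6,0.36,0,-1],
    [-0.98,-0.6,0.36,0,-1],
  ],
)

```text
time_s: 1.4
ee_pos: [0.4148, 0.418, 0.3332]
orientation: [[-0.903, 0.43, -0.0], [0.43, 0.903, 0.002], [0.001, 0.002, -1.0]]
wrist_force: [-1.1, 0.3, -0.0]
finger_gap: 0.0851
gripper_force: 0.0
```

>>> arm_command(
  commands=[
    [-0.35,-0.2,0.12,0,-1],
    [-0.7,-0.4,0.25,0,-1],
    [-0.98,-0.6,0.36,0,-1],
    [-0.98,-0.6,0.36,0,-1],
    [-0.98,-0.6,0.36,0,-1],
  ],
)

```text
time_s: 2.02
ee_pos: [0.4773, 0.3221, 0.2972]
orientation: [[-0.903, 0.429, 0.0], [0.429, 0.903, 0.002], [0.001, 0.002, -1.0]]
wrist_force: [0.1, 0.6, 0.3]
finger_gap: 0.0857
gripper_force: 0.0
```

>>> arm_command(
  commands=[
    [-0.35,-0.2,0.12,-0.17,-1],
    [-0.7,-0.4,0.25,-0.34,-1],
    [-0.96,-0.58,0.3,-0.51,-1],
    [-0.96,-0.58,0.3,-0.68,-1],
    [-0.96,-0.58,0.3,-0.735,-1],
  ],
)

```text
time_s: 2.65
ee_pos: [0.5394, 0.2281, 0.2673]
orientation: [[-0.947, -0.322, 0.001], [-0.322, 0.947, 0.002], [-0.001, 0.002, -1.0]]
wrist_force: [0.0, 0.5, 0.4]
finger_gap: 0.0853
gripper_force: 0.0
```

Now above the tweezers. I'll look from close by.

```bash
cat > snap.py <<'E'
import sys
from workcell import bot
from h import *
i=sys.argv[1]
o=bot.get_obs();p=bot.camera_params('wrist');im=bot.snapshot('wrist')
cv2.imwrite(f"pics/wrist{i}.png",im);np.savez(f"pics/wrist{i}.npz",**{k:np.array(v) for k,v in p.items()})
print(o['time_s'],np.round(o['ee_pos'],4),o['finger_gap'],o['gripper_force'])
print('orange',blobs(im,(3,140,120),(18,255,255),15),'green',blobs(im,(45,120,60),(75,255,255),15))
E
python3 snap.py 1
```

```text
2.65 [0.5394 0.2281 0.2673] 0.08531134240252906 0.0
orange [([249.1, 317.6], 65), ([305.9, 317.7], 64)] green []
```

View pics/wrist1.png

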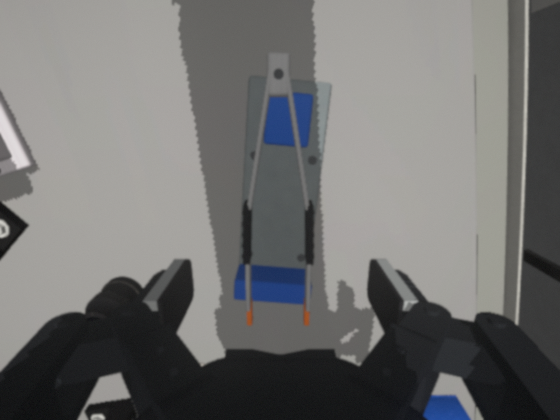

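The tweezers are aligned between the open fingers: heel hole at (278,73), tips at (249,318) and (306,318), plates spanning rows 203 to 263. Next I'll work out the grip point.

Run:
```python
from h import *
im,p=load('wrist',1);s=load('scene')[1];t=load('top')[1]
L=plane(p,(306,317.7),.039);R=plane(p,(249.1,317.6),.039);H=plane(p,(278.5,73),.048);
pl=[plane(p,u,.048) for u in((247.5,202),(247.5,263),(309.5,202),(309.5,263))]
print(L,R,H,np.linalg.norm(L-R));print(tri(p,(306,317.7),s,(313.4,304.6)),tri(p,(249.1,317.6),s,(296,292.4)))
m=(L+R)/2;d=m-H;print('yaw',np.degrees(np.arctan2(d[1],d[0])),'plates mid',np.mean(pl,0),'tips-based',m-.074*d/np.linalg.norm(d))
```

```text
[0.60436286 0.27101851 0.039     ] [0.61856549 0.22891955 0.039     ] [0.44602742 0.19477632 0.048     ] 0.04443012971431097
(array([0.6020853 , 0.27109412, 0.04104151]), np.float64(0.0022921546766513385)) (array([0.61599476, 0.22953378, 0.04114915]), np.float64(0.002427133173290334))
yaw 18.44963768645934 plates mid [0.5410568  0.22695574 0.048     ] tips-based [0.54136089 0.2265813  0.04281372]
```

>>> arm_command(
  commands=[
    [-0.01,-0.02,0.2,0,-1],
    [-0.01,-0.02,0.4,0,-1],
    [-0.01,-0.02,0.6,0,-1],
    [-0.01,-0.02,0.76,0,-1],
    [-0.01,-0.02,0.76,0,-1],
  ],
)

```text
time_s: 3.32
ee_pos: [0.5405, 0.2255, 0.1898]
orientation: [[-0.948, -0.319, -0.002], [-0.319, 0.948, -0.0], [0.002, 0.0, -1.0]]
wrist_force: [0.4, 0.1, -0.0]
finger_gap: 0.0853
gripper_force: 0.0
```

>>> arm_command(
  commands=[
    [0,0,0,0,-0.4],
    [0,0,0,0,-0.2],
    [0,0,0,0,-0.1],
    [0,0,0,0,-0.1],
    [0,0,0,0,-0.1],
  ],
)

```text
time_s: 3.95
ee_pos: [0.5415, 0.2247, 0.1912]
orientation: [[-0.948, -0.317, 0.001], [-0.317, 0.948, 0.001], [-0.001, 0.0, -1.0]]
wrist_force: [0.8, 1.4, 1.0]
finger_gap: 0.0473
gripper_force: 1.6
```

>>> arm_command(
  commands=[
    [0,0,0,0,-0.05],
    [0,0,0,0,0],
    [0,0,0,0,0.04],
    [0,0,0,0,0.06],
    [0,0,0,0,0.06],
  ],
)

```text
time_s: 4.58
ee_pos: [0.5416, 0.2247, 0.1915]
orientation: [[-0.948, -0.317, 0.001], [-0.317, 0.948, 0.001], [-0.002, 0.0, -1.0]]
wrist_force: [0.4, -0.1, 6.9]
finger_gap: 0.0403
gripper_force: 8.0
```

>>> arm_command(
  commands=[
    [0,0,-0.05,0,0.06],
    [0,0,-0.15,0,0.06],
    [0,0,-0.3,0,0.06],
    [0,0,-0.45,0,0.06],
    [0,0,-0.45,0,0.06],
  ],
)

```text
time_s: 5.2
ee_pos: [0.5417, 0.2247, 0.2376]
orientation: [[-0.948, -0.317, 0.003], [-0.317, 0.948, 0.002], [-0.004, 0.001, -1.0]]
wrist_force: [0.1, 0.0, -0.9]
finger_gap: 0.0402
gripper_force: 6.0
```

```bash
python3 snap.py 2
```

```text
5.2 [0.5417 0.2247 0.2376] 0.040201345282470415 5.955207645893097
orange [] green []
```

View pics/wrist2.png

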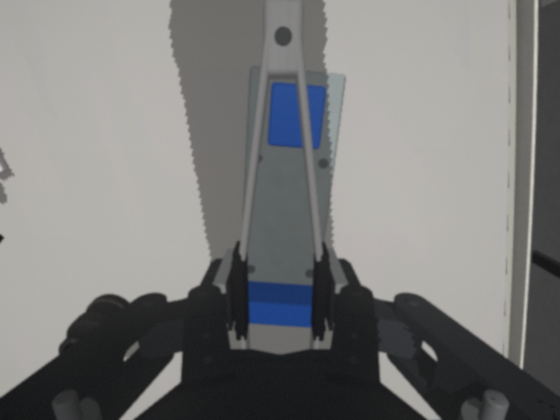

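The tweezers are lifted off the rest and held symmetrically, with the heel hole at (283,36) and the plates at columns 240 and 321. Now I'll carry them across.

>>> arm_command(
  commands=[
    [0.06,-0.12,0,0.1,0.06],
    [0.16,-0.3,0,0.25,0.06],
    [0.28,-0.52,0,0.4,0.06],
    [0.37,-0.7,0,0.55,0.06],
    [0.41,-0.78,0,0.6,0.06],
  ],
)

```text
time_s: 5.88
ee_pos: [0.5267, 0.1363, 0.2353]
orientation: [[-0.953, 0.303, -0.001], [0.303, 0.953, -0.001], [0.001, -0.001, -1.0]]
wrist_force: [-0.7, 0.1, -0.1]
finger_gap: 0.0402
gripper_force: 6.0
```

>>> arm_command(
  commands=[
    [0,0,0,0.1,0.06],
    [0,0,0,0.27,0.06],
    [0,0,0,0.44,0.06],
    [0,0,0,0.6,0.06],
    [0,0,0,0.64,0.06],
  ],
)

```text
time_s: 6.5
ee_pos: [0.527, 0.1382, 0.2355]
orientation: [[-0.562, 0.827, -0.0], [0.827, 0.562, 0.0], [0.0, -0.0, -1.0]]
wrist_force: [1.0, -0.1, -1.1]
finger_gap: 0.0406
gripper_force: 6.0
```

>>> arm_command(
  commands=[
    [-0.1,-0.1,0,0,0.06],
    [-0.3,-0.28,0,0,0.06],
    [-0.5,-0.48,0,0,0.06],
    [-0.63,-0.6,0,0,0.06],
    [-0.63,-0.6,0,0,0.06],
  ],
)

```text
time_s: 7.12
ee_pos: [0.5125, 0.05, 0.2358]
orientation: [[-0.559, 0.829, -0.0], [0.829, 0.559, -0.0], [-0.0, -0.0, -1.0]]
wrist_force: [-0.0, 0.2, -1.2]
finger_gap: 0.04
gripper_force: 6.0
```

```bash
cat > look.py <<'E'
import sys
from workcell import bot
from h import *
i=sys.argv[1];o=bot.get_obs();print(o['time_s'],np.round(o['ee_pos'],4),o['finger_gap'],o['gripper_force'])
cr=[]
for n in('top','scene'):
    p=bot.camera_params(n);im=bot.snapshot(n);cv2.imwrite(f"pics/{n}{i}.png",im);np.savez(f"pics/{n}{i}.npz",**{k:np.array(v) for k,v in p.items()})
    print(n,'orange',blobs(im,(3,140,120),(18,255,255),2),'green',blobs(im,(45,120,60),(75,255,255),3))
    c=im[150:240,250:370] if n=='top' else im[165:240,220:320]
    cr.append(cv2.resize(c,(400,300),interpolation=cv2.INTER_CUBIC))
cv2.imwrite(f"pics/look{i}.png",np.hstack(cr))
E
python3 look.py 3
```

```text
7.125 [0.5125 0.05   0.2358] 0.040017931186441896 5.955846458673477
top orange [([305.1, 201.3], 16)] green [([300.9, 197.7], 101)]
scene orange [([272.2, 195.6], 19), ([265.4, 202.8], 14)] green [([267.4, 211.5], 39)]
```

View pics/look3.png

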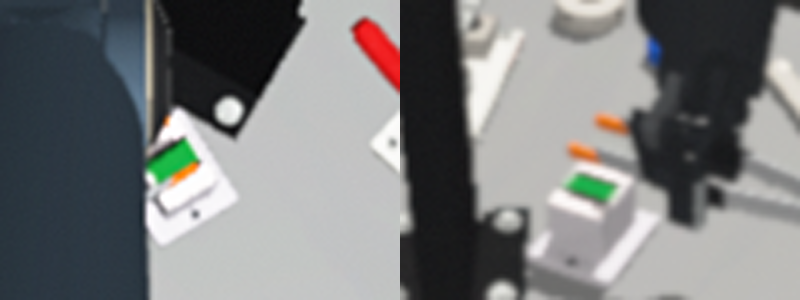

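The tips are above the block. In the scene view they are at (272,196) and (265,203). The top view shows the right tip at (305,201), and the left tip is mostly hidden by the arm. Next I'll compute the correction.

```bash
cat > fix.py <<'E'
import sys
from h import *
i=sys.argv[1];rs=eval(sys.argv[2]);ls=eval(sys.argv[3]);rt=eval(sys.argv[4])
t=load('top',i)[1];s=load('scene',i)[1]
R,e=tri(t,rt,s,rs);L=plane(s,ls,R[2]);print('R',R.round(4),e,'L',L.round(4),'sep',np.linalg.norm(R-L))
g=np.array([.5543,-.0115,.0436]);a=np.radians(-56);M=np.array([[np.cos(a),np.sin(a),0],[-np.sin(a),np.cos(a),0],[0,0,1]])
print('gauge frame mm R',(M@(R-g)*1e3).round(1),'L',(M@(L-g)*1e3).round(1));d=L-R
print('yaw',np.degrees(np.arctan2(-d[0],d[1])))
E
python3 fix.py 3 "(272.2,195.6)" "(265.4,202.8)" "(305.1,201.3)"
```

```text
R [ 0.5386 -0.0174  0.081 ] 0.0025402141432040457 L [ 5.636e-01 -3.000e-04  8.100e-02] sep 0.03028406037680161
gauge frame mm R [ -3.9 -16.3  37.4] L [-4.1 13.9 37.4]
yaw -55.561192156331636
```

>>> arm_command(
  commands=[
    [-0.01,0.005,0.06,0,0.06],
    [-0.03,0.012,0.12,0,0.06],
    [-0.03,0.012,0.18,0,0.06],
    [-0.03,0.012,0.24,0,0.06],
    [-0.03,0.012,0.24,0,0.06],
  ],
)

```text
time_s: 7.85
ee_pos: [0.5151, 0.0499, 0.211]
orientation: [[-0.561, 0.828, -0.001], [0.828, 0.561, -0.0], [0.001, -0.001, -1.0]]
wrist_force: [-0.4, -0.1, 0.3]
finger_gap: 0.0402
gripper_force: 6.0
```

>>> arm_command(
  commands=[
    [0,0,0,0,0.06],
    [0,0,0,0,0.06],
    [0,0,0,0,0.1],
    [0,0,0,0,0.14],
    [0,0,0,0,0.14],
  ],
)

```text
time_s: 8.48
ee_pos: [0.5154, 0.0499, 0.2117]
orientation: [[-0.561, 0.828, 0.0], [0.828, 0.561, 0.0], [0.0, 0.0, -1.0]]
wrist_force: [0.1, 0.1, -0.3]
finger_gap: 0.037
gripper_force: 9.2
```

```bash
python3 look.py 4
```

```text
8.475 [0.5154 0.0499 0.2117] 0.037042998083987554 9.204264879226685
top orange [([299.0, 189.2], 5), ([304.2, 201.3], 16)] green [([300.9, 197.4], 93)]
scene orange [([271.0, 204.1], 12), ([265.6, 210.8], 21)] green []
```

View pics/look4.png

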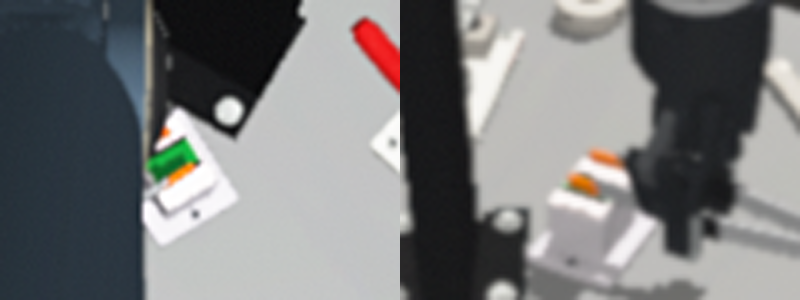

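Both tips hang just above the white face: (271,204) and (266,211) in the scene view, with the right tip at (304,201) in the top view.

```bash
python3 fix.py 4 "(271.0,204.1)" "(265.6,210.8)" "(304.2,201.3)"
```

```text
R [ 0.5434 -0.0163  0.0583] 0.0031474745980471547 L [0.5645 0.0007 0.0583] sep 0.027086464466126267
gauge frame mm R [ -2.1 -11.7  14.7] L [-4.4 15.3 14.7]
yaw -51.169334037976334
```

>>> arm_command(
  commands=[
    [-0.01,-0.007,0,0,0.16],
    [-0.02,-0.013,0,0,0.19],
    [-0.02,-0.013,0,0,0.21],
    [-0.02,-0.013,0,0,0.23],
    [-0.02,-0.013,0,0,0.23],
  ],
)

```text
time_s: 9.2
ee_pos: [0.5154, 0.0475, 0.2117]
orientation: [[-0.561, 0.828, 0.0], [0.828, 0.561, 0.0], [0.0, 0.0, -1.0]]
wrist_force: [-1.0, -0.3, -1.1]
finger_gap: 0.0331
gripper_force: 12.6
```

>>> arm_command(
  commands=[
    [0,0,0,0,0.23],
    [0,0,0,0,0.23],
    [0,0,0,0,0.23],
    [0,0,0,0,0.23],
    [0,0,0,0,0.23],
  ],
)

```text
time_s: 9.82
ee_pos: [0.5154, 0.0475, 0.2117]
orientation: [[-0.561, 0.828, -0.0], [0.828, 0.561, 0.0], [0.0, 0.0, -1.0]]
wrist_force: [-0.7, -0.3, -0.7]
finger_gap: 0.033
gripper_force: 12.6
```

```bash
python3 look.py 5; python3 snap.py 5
```

```text
9.825 [0.5154 0.0475 0.2117] 0.03301033197175297 12.627561780391261
top orange [([300.7, 191.7], 14), ([304.4, 200.2], 17)] green [([301.1, 197.0], 74)]
scene orange [([269.4, 204.4], 13), ([265.5, 209.5], 14)] green []
9.925 [0.5154 0.0475 0.2117] 0.03306186487095269 12.627381990314461
orange [] green []
```

View pics/look5.png

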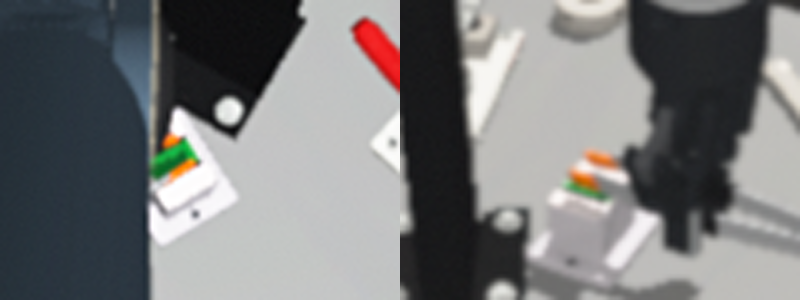

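View pics/wrist5.png

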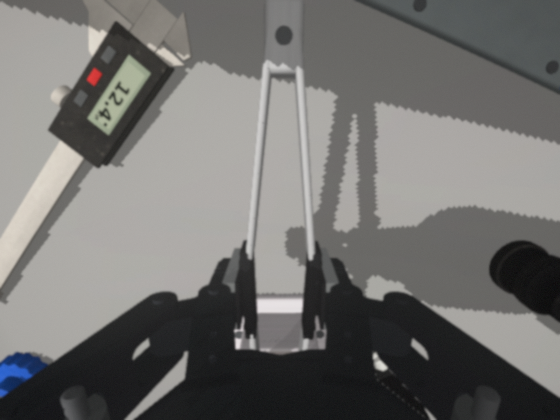

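The top view now shows both tips, at (301,192) and (304,200). The wrist view shows the tweezers straight in the fingers with the heel hole at (283,36). I'll triangulate each tip.

```bash
python3 fix.py 5 "(269.4,204.4)" "(265.5,209.5)" "(304.4,200.2)"
python3 - <<'E'
from h import *
t=load('top',5)[1];s=load('scene',5)[1]
L,e=tri(t,(300.7,191.7),s,(265.5,209.5))
print(L,e)
g=np.array([.5543,-.0115]);a=np.radians(-56);M=np.array([[np.cos(a),np.sin(a)],[-np.sin(a),np.cos(a)]])
for u in((300.7,191.7),(304.4,200.2)):print('top only',M@(plane(t,u,.059)[:2]-g)*1e3)
for u in((265.5,209.5),(269.4,204.4)):print('scene only',M@(plane(s,u,.059)[:2]-g)*1e3)
# grip from wrist: heel hole & TCP
w=load('wrist',5)[1];o=np.array([.5154,.0475]);H=plane(w,(283.5,36),.068)[:2];print('hole rel TCP in gauge axes',M@(H-o)*1e3,'TCP',M@(o-g)*1e3)
E
```

```text
R [ 0.5464 -0.0171  0.0578] 0.001521605941152722 L [ 0.5623 -0.0042  0.0578] sep 0.020512808113890595
gauge frame mm R [ 0.2 -9.7 14.2] L [-1.6 10.8 14.2]
yaw -51.0734551693621
[ 0.56231906 -0.00867847  0.05507292] 0.003928074022147121
top only [3.38751817 8.2375822 ]
top only [ 0.70791919 -9.60023426]
scene only [-2.34842185 12.02839607]
scene only [-1.38117758 -8.46931811]
hole rel TCP in gauge axes [-99.54916087   0.29885512] TCP [-70.66582073   0.74281973]
```

```bash
python3 -c "
from workcell import bot
print(bot.job_done())"
```

```text
the job is handed in; nothing more can be done
None
```

I handed the job in with the tweezers held still over the gauge block at a 33 mm grip. Going by the cameras, the tips are about 18–20 mm apart, within about 1–3 mm of their lines and about 14 mm above the white face; no verdict came back.

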